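# Let the sample lift down to the green clip, lock it and load it

### The arm

A 6-joint arm with a two-finger parallel gripper is mounted at the origin on a cart in front of the work surface, level with it; the furniture and walls round the work are solid. World frame = base frame: x ahead of the robot, y to its left, z up, the work surface at z = 0. Lengths are in m, angles in degrees, forces in N, time in s.
With the tool pointing down it reaches from about 0.3 to 0.75 m from the base axis. Payload 8.5 kg.
Tool frame: the origin (TCP) lies midway between the tips of the shut fingers; the grasp point (between the pads) lies 19 mm behind it; z points along the fingers, y is the line along which they close (so a half turn about z gives the same grasp; the last joint's range is limited). The gripper opens to 85 mm and grips with 20 to 120 N. Pads are 22 mm wide; open, the fingers measure 114 mm over their backs; the gripper's body (76 mm by 85 mm) begins 54 mm behind the grasp point. The pads swing forward as they close: fully open they stand 13 mm farther back than shut.
Start: joints at [-87.565, 21.807, 74.336, -0, 83.858, -12.336], TCP at [0.14, -0.532, 0.231] pointing down, gripper open.
Joint ranges: [-178.18, 178.18], [-50.72, 133.34], [12.68, 142.11], [-81.47, 261.47], [9.98, 163.14], [-165.26, 165.26]. Speed limits (degrees/s): [136.94, 136.94, 180, 180, 180, 180].

### API

Orientations are given as a 3x3 rotation matrix whose columns are the frame's x, y, z axes.
In Python, from rig import monitor, optics, close_job, models gives the robot as it stands.
- The arm moves only by the tool step_arm, never from a script. Its arguments are lists of equal length, an entry for each row: "fingers": the closure, from -1 (fully open) to 1 (shut); "travel": the shift along the tool's x, y, z scaled (see below), a list of three; "twist": the turn about the tool's z scaled (see below). In form: {"fingers": [fingers, ...], "travel": [[tx, ty, tz], ...], "twist": [twist, ...]}. A call has 1 to 10 rows; each row shifts and turns the commanded pose from where the row before left it, along the tool's axes as they then stand; what a row does not reach is not made up. The controller multiplies each number of a shift by 100 mm and each number of a turn by pi rad. A row lasts 1/8 s, in which the tool goes at most 62.5 mm and 10.7 degrees, less where a joint would pass 70% of its speed; a pose out of reach is approached as far as the arm can. A call with a number of a shift or a turn outside -1 to 1 is refused whole. A call with a gripper value outside its range is refused whole. The fingers move at their own pace and stop on an object; "force" is the grip in N (left out, the last holds). Time passes only in rows, so rows that do not move let the fingers close. It gives the time, the measured TCP pose, the force, the opening and the grip force at its end, in the units of the state.
- monitor.observe(): the state, without advancing time (a new reading comes with each control period).
- optics.get_image(name): name is "scene" or "top" or "wrist"; returns (picture, depth): 384x512x3 uint8, blue, green, red; 384x512 float32, m along the optical axis (not along the pixel's ray), 0 where there is no reading.
- optics.get_calibration(name): a dict with "vertical_fov" (degrees; the focal length in pixels is half the picture's height over the tangent of half this angle, whatever the lens; pixels are square), "cx", "cy" (the principal point, pixels), "distortion" ([k1, k2, p1, p2, k3] as OpenCV has them; the pictures are not rectified), "world_from_camera" (4x4, takes a point from camera to world coordinates). Camera axes: x right, y up, looking along -z (the intrinsics and any distortion apply to the point x, -y, -z); pixel columns grow to the right and rows downward; lengths in m; the calibration is good to about 2 mm. A picture is of the moment at which its call begins: read the wrist's pose just before it. get_calibration takes no time and is no camera call; for the wrist camera it gives the pose at the moment of the call.
- close_job(): hands the job in; it is judged then, once.
Trained networks look in the newest picture that a camera, given by its name, has taken for a name from the list of things; names that differ only in an ending like _2 or _b are one class to them, and where a whole thing is asked for, a point or a joint stands for the part that bears it (a point fixed in the world has none). Each returns a list of dicts, best first, with "confidence" (0 to 1); they miss things now and then, are a little off and sometimes report something else, mostly with a low value. They report only what shows in the picture. A call takes as long as a camera call. They do not tell look-alikes from the thing itself.
- models.trace(camera, query): "mask" (384x512 bool, what is visible of it) and "point" ([column, row] in pixels, amid what is visible of it).
- models.landmark_of(camera, query): "point" ([column, row] in pixels: a listed point, or the origin of a listed thing).
The state is a dict: "time_s": time; "q": joint angles; "qvel": joint speeds; "joint_efforts": joint torques, N m; "position": TCP position; "tool_rot": TCP orientation; "ft_force": force on the tool from outside, world axes, zero at the start; "wrist_torque": the same for the moment, N m; "grip_width": finger opening in m; "gripper_force": force on a finger pad.
Only numpy, scipy, OpenCV 4.12 (cv2) and the standard library are available. Lean on these libraries where they do the work, as an engineer would, in place of code of your own. Each camera call takes 0.05 s, during which the arm holds its last target. There are 200 camera calls.

### The job

Lift the pawl of the small bench lift clear of its toothed wheel so that the platform sinks, and drop the pawl back into the teeth so that the lift stays locked with its orange pointer line within the height of the green clip; do not let the platform run down to its bottom stop. Only then stand the white jar upright on the platform. Leave the beaker, the flask and the dish where they are.

Things in the scene. Friction and masses are not known exactly. Their poses are not given: they have to be found in the camera images.
- lift: Fixed frame of a ratchet lift. Origin on the worktop; x to its back, y to its left seen from the robot, z up. Base plate 8 mm thick, x -60..90, y -190..130 mm; back plate x 36..44, y -5..115, up to z 190. Steel wheel with 20 saw teeth (100 mm across, 12 thick) facing the robot, centre (0, 60, 110); platform at its right, red pawl knob at its left. White scale post at (74, -170), 170 mm tall.
- drum (a joint): Angle (rad) of the toothed wheel and its pinion; 0 at the start, grows as it turns back (its top moving to the lift's -y) and the platform sinks: platform = 0.02 m x drum (rack and pinion). The pawl, when down, stops it from turning back, at every tooth (0.314 rad, 6.3 mm of platform travel); wound the other way, the pawl clicks over.
- platform (a joint): How far the platform has sunk (m): 0 at the start, 0.085 at its bottom stop. With the pawl clear it sinks by its own weight against a rotary damper at about 6 to 11 mm/s. With the pawl down it stays and carries the jar. It can be pushed up slowly; the pawl then clicks and holds it.
- pawl (a joint): Angle (rad) of the pawl about its pin: 0 fully down in the teeth, its tip is clear of the teeth above 0.14, end stop at 0.6. It falls back by its own weight when let go (lifting takes about 1 N at the knob).
- pawl_knob (a point): Centre of the red cylindrical knob, 18 mm across, 24 mm tall, upright on the free end of the pawl bar (10 x 10 mm; its top lies 8 mm below the knob's underside, thin stem between). 197 mm above the worktop with the pawl down. Grip it from above; with fingers closing along the lift's x the bar can turn between the pads.
- pawl_pivot (a point): Pin of the pawl, axis along the lift's x. With the pawl down the knob centre is 133 mm to the lift's +y of it and 25 mm above it. Lifted, the knob moves on an arc: at a pawl angle of 0.25 rad it is 32 mm higher and 10 mm nearer to the pin sideways.
- tray_top (a point): Centre of the top of the platform tray, 110 x 110 mm, flat, black rubber mat on a white tray, 7 mm thick. 115 mm above the worktop at the start. Its axes are those of the lift; it lies at x 0, y -105 mm of the lift's frame. The pointer's stalk, 10 mm wide, stands 49 mm tall at its back right corner.
- pointer (a point): Point of the orange pointer bar (4 mm tall, 40 mm wide) in front of the white scale post. It moves with the platform, 45 mm above the tray top, 60 mm behind and 64 mm right of the tray's centre.
- mark: Green clip on the white scale post, 36 mm wide and 24 mm tall, fixed; origin at its middle, so it spans 12 mm up and down. Its height differs each time (pointer and clip meet when the platform has sunk by 35 to 60 mm).
- jar: White opaque plastic jar, loose, 55 mm across, 69 mm tall, about 90 g; origin at the centre of its underside, z up. Its cap is 46 mm across from 58 to 69 mm height; the body below is 55 mm across and can be gripped from above at about 50 mm height.
- beaker: Small glass beaker, 48 mm across, 59 mm tall; bystander. Origin under its centre.
- flask: Glass conical flask, 64 mm across, 106 mm tall; bystander. Origin under its centre.
- dish: Small glass dish, 59 mm across, 14 mm tall; bystander. Origin under its centre.
There are look-alikes about, which are no part of the job. Leave any pink look-alike of the jar alone.

How it is judged:
By the outcome, as a careful person would: the job done as asked, in the order asked, and still so for the second after the job is handed in, with the robot touching nothing.
It also fails if it takes over 72 s, if anything falls off the work surface, if the arm or the gripper's body presses on something with over 40 N, if the wrist force passes 120 N, or if a joint passes its speed limit or range.

## Working session

There is one attempt and no reset: what is moved stays moved. The work goes in short steps, Python scripts to look and compute and a tool call to move; the robot and the scene stay as the last step left them, time stands still between calls to the robot, and variables do not carry over. Pictures are saved under pics/ and viewed, at most 10 in all, crops included, and the job is handed in when it is done.

Besides the shell and the picture viewer there is one more tool, called after "Emit:" as name(argument=value, ...), one argument or row to a line, values as JSON. step_arm: Moves the arm, as the interface text tells. Its arguments: {"type":"object","properties":{"fingers":{"type":"array","items":{"type":"number"}},"travel":{"type":"array","items":{"type":"array","items":{"type":"number"}}},"twist":{"type":"array","items":{"type":"number"}},"force":{"type":"number"}},"required":["fingers","travel","twist"]}

```bash
mkdir -p pics
cat > h.py <<'E'
import numpy as np, cv2
from rig import monitor, optics, models
def shot(n):
    c=optics.get_calibration(n); p,d=optics.get_image(n); return p,d,c
def K(c,h=384):
    f=h/2/np.tan(np.radians(c["vertical_fov"])/2)
    return np.array([[f,0,c["cx"]],[0,f,c["cy"]],[0,0,1.]])
def ray(c,px):
    u=cv2.undistortPoints(np.array([[px]],float),K(c),np.array(c["distortion"],float))[0,0]
    return np.array([u[0],-u[1],-1.])
def w(c,px,depth):
    T=np.array(c["world_from_camera"]); return T[:3,:3]@(ray(c,px)*depth)+T[:3,3]
def wz(c,px,z):
    T=np.array(c["world_from_camera"]); r=T[:3,:3]@ray(c,px); return T[:3,3]+r*(z-T[2,3])/r[2]
def dep(d,px,r=2):
    x,y=map(int,np.round(px)); a=d[max(0,y-r):y+r+1,max(0,x-r):x+r+1]; a=a[a>0]; return float(np.median(a)) if a.size else 0
def proj(c,P):
    T=np.linalg.inv(np.array(c["world_from_camera"])); p=T[:3,:3]@np.array(P)+T[:3,3]
    q,_=cv2.projectPoints(np.array([[p[0],-p[1],-p[2]]]),np.zeros(3),np.zeros(3),K(c),np.array(c["distortion"],float)); return q[0,0]
E
python3 - <<'E'
from h import *
np.set_printoptions(precision=3,suppress=True)
P={}
for n in("scene","top"):
    p,d,c=shot(n);P[n]=p; cv2.imwrite(f"pics/{n}0.png",p)
    print(n,np.array(c["world_from_camera"])[:3].round(3).tolist())
    for q in("lift","pawl_knob","pawl_pivot","tray_top","pointer","mark","jar","beaker","flask","dish"):
        for r in models.landmark_of(n,q)[:4]:
            if r["confidence"]<.25: continue
            D=dep(d,r["point"]); print(q,round(r["confidence"],2),np.round(r["point"],1),w(c,r["point"],D) if D else None)
s=monitor.observe();print(s["time_s"],s["tool_rot"],s["grip_width"])
cv2.imwrite("pics/both.png",cv2.resize(np.vstack([P["scene"],P["top"]]),(400,600)))
E
```

```text
scene [[0.514, 0.443, -0.735, -0.382], [-0.858, 0.273, -0.435, -0.554], [0.008, 0.854, 0.52, 0.8]]
lift 0.75 [206.2 205.2] [ 0.204 -0.081  0.298]
pawl_knob 0.54 [179.6 143. ] [0.589 0.335 0.203]
pawl_pivot 0.5 [207. 164.] [ 0.2   -0.093  0.41 ]
tray_top 0.48 [206.4 163.6] [ 0.202 -0.091  0.41 ]
pointer 0.8 [251.5 175.9] [0.585 0.027 0.159]
mark 0.47 [249.7 184.9] [0.586 0.034 0.122]
jar 0.77 [344.1 274.8] [ 0.453 -0.365  0.014]
jar 0.73 [284.6 283.2] [ 0.33  -0.235  0.021]
jar 0.65 [315.3 262.1] [ 0.451 -0.275  0.023]
jar 0.5 [376.3 284.8] [ 0.139 -0.495  0.314]
beaker 0.53 [314.6 225.2] [ 0.62  -0.199  0.02 ]
flask 0.72 [151.5 193.8] [0.502 0.426 0.001]
dish 0.81 [275.6 250.8] [ 0.444 -0.146  0.015]
top [[-0.021, 0.983, -0.181, 0.22], [-1.0, -0.024, -0.015, -0.021], [-0.019, 0.18, 0.983, 1.684]]
lift 0.56 [200.  185.7] [0.548 0.207 0.007]
pawl_knob 0.53 [153.7 166.6] [0.576 0.331 0.204]
pawl_pivot 0.46 [194.9 174.6] [0.552 0.201 0.178]
pointer 0.89 [249.  167.4] [0.583 0.024 0.132]
mark 0.59 [251.  166.3] [0.583 0.017 0.148]
jar 0.77 [330.  204.7] [ 0.458 -0.252  0.068]
jar 0.73 [385.8 199.1] [ 0.473 -0.444  0.07 ]
jar 0.56 [357.3 200.8] [ 0.47  -0.346  0.069]
beaker 0.68 [304.1 163.7] [ 0.618 -0.173  0.018]
flask 0.6 [132.6 192.8] [0.52  0.44  0.053]
dish 0.62 [298.6 207. ] [ 0.461 -0.147  0.015]
1.1 [[ 0.967  0.255 -0.   ]
 [ 0.255 -0.967  0.   ]
 [ 0.    -0.    -1.   ]] 0.08549107145773241
```

View pics/scene0.png

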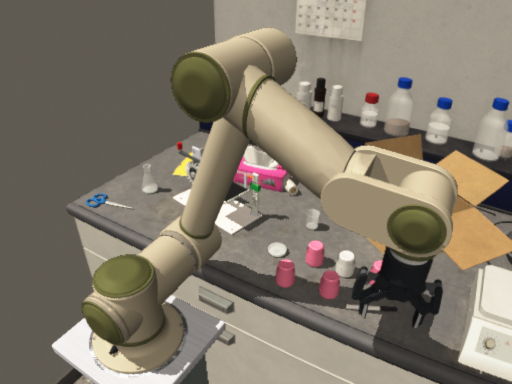

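View pics/top0.png

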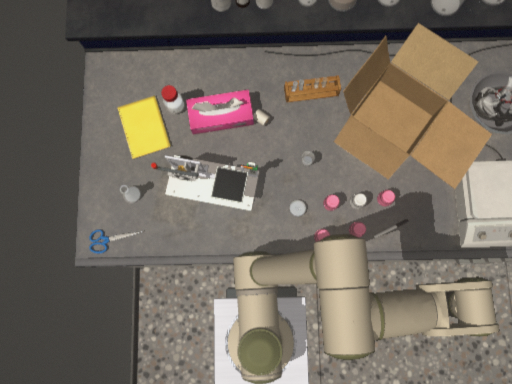

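Run:
```python
from h import *
np.set_printoptions(precision=4,suppress=True)
p,d,c=shot("top"); print("rate")
s,ds,cs=shot("scene")
a=cv2.resize(p[135:245,140:275],None,fx=4.4,fy=4.4,interpolation=cv2.INTER_CUBIC)
b=cv2.resize(p[170:250,305:415],(0,0),fx=1.8,fy=1.8,interpolation=cv2.INTER_CUBIC)
e=cv2.resize(s[145:235,165:300],(0,0),fx=1.46,fy=1.46*1,interpolation=cv2.INTER_CUBIC)
cv=np.zeros((a.shape[0],800,3),np.uint8); cv[:,:a.shape[1]]=a; cv[:b.shape[0],a.shape[1]:a.shape[1]+b.shape[1]]=b; cv[200:200+e.shape[0],a.shape[1]:a.shape[1]+e.shape[1]]=e
cv2.imwrite("pics/crop1.png",cv); print(a.shape)
for q in("jar","tray_top","pawl_knob","lift"):
    for r in models.trace("top",q)[:3]:
        m=r["mask"]; ys,xs=np.nonzero(m); 
        if len(ys)==0: continue
        print(q,round(r["confidence"],2),r["point"],m.sum(),cv2.minAreaRect(np.c_[xs,ys].astype(np.float32)),p[m].mean(0))
# colour blobs: red knob, jar white
hsv=cv2.cvtColor(p,cv2.COLOR_BGR2HSV)
red=((hsv[...,0]<8)|(hsv[...,0]>172))&(hsv[...,1]>150)&(hsv[...,2]>80); red[:150]=0;red[185:]=0
ys,xs=np.nonzero(red);k=xs<170;print("red",xs[k].mean(),ys[k].mean(),k.sum(),wz(c,(xs[k].mean(),ys[k].mean()),.205))
# 3D cloud of mat (z .1-.13) and of white base
T=np.array(c["world_from_camera"]);v,u=np.mgrid[135:225,140:275]
P=np.array([w(c,(x,y),d[y,x]) for x,y in zip(u.ravel(),v.ravel())]);C=p[v.ravel(),u.ravel()]
mt=(abs(P[:,2]-.115)<.008)
print("tray",mt.sum(),cv2.minAreaRect(P[mt][:,:2].astype(np.float32)))
bs=(abs(P[:,2]-.008)<.006)&(C.min(1)>140)
print("base",bs.sum(),cv2.minAreaRect(P[bs][:,:2].astype(np.float32)))
np.save("P.npy",P);np.save("C.npy",C)
```

```text
rate
(484, 594, 3)
jar 0.73 [386.9, 194.2] 220 ((385.5, 197.5), (15.0, 17.0), 90.0) [129.3909 111.0091 192.0864]
jar 0.65 [362.2, 202.1] 215 ((358.0, 200.5), (15.0, 16.0), 90.0) [167.0047 176.2093 181.9907]
jar 0.54 [330.5, 201.1] 174 ((331.0, 202.0), (14.0, 14.0), 90.0) [140.6724 119.7241 205.4023]
tray_top 0.8 [227.8, 182.1] 1054 ((214.15245056152344, 182.12806701660156), (61.952091217041016, 32.24600601196289), 6.340191841125488) [75.5797 79.222  80.7751]
pawl_knob 0.54 [174.6, 172.3] 181 ((173.91297912597656, 169.85682678222656), (47.770362854003906, 5.8291215896606445), 13.706960678100586) [ 84.4475  91.0276 111.2652]
lift 0.73 [208.4, 180.1] 3776 ((203.04054260253906, 177.7567596435547), (107.18814086914062, 47.51130676269531), 9.462323188781738) [144.3678 151.1751 154.1814]
red 153.625 165.20833333333334 24 [0.5808 0.3308 0.205 ]
tray 1147 ((0.5568066835403442, 0.157823383808136), (0.3003133237361908, 0.1328556388616562), 77.70668029785156)
base 1135 ((0.5601463317871094, 0.16667377948760986), (0.3229140341281891, 0.15293921530246735), 77.94219970703125)
```

View pics/crop1.png

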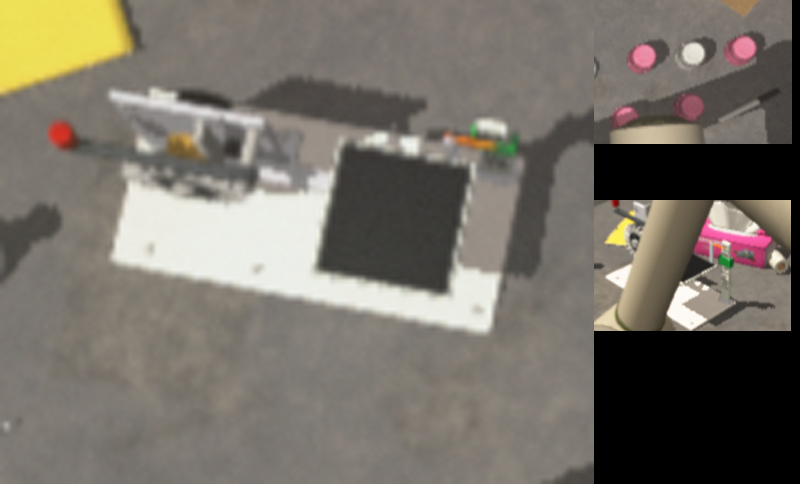

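Seen: in top, the base plate spans (165-257, 157-208), the red knob is at (153.6,165), the black mat at about (229,184), and the green clip and orange pointer at about (250,167). Could be taken for the jar: pink ones at top (331,202), (388,197), (322,236), (358,230), the white one at (358,200), and a white cup-like thing near the tissue box at (262,117). By description it is the white one at (358,200), which the crop confirms as white.

Emit:
step_arm(
  fingers=[-1,-1,-1,-1,-1,-1],
  travel=[
    [0,0,-0.1],
    [0,0,-0.1],
    [0,0,-0.1],
    [0,0,-0.1],
    [0,0,-0.1],
    [0,0,-0.1],
  ],
  twist=[-0.0585,-0.0585,-0.0585,-0.0585,-0.0585,-0.0585],
)

```text
time_s: 2.15
position: [0.1402, -0.5318, 0.2916]
tool_rot: [[0.203, 0.979, -0.0], [0.979, -0.203, 0.0], [0.0, -0.0, -1.0]]
ft_force: [-0.5, 0.5, -0.5]
grip_width: 0.0853
gripper_force: 0.0
```

```bash
cat >> h.py <<'E'
def to(P,yaw=None):
    s=monitor.observe(); R=np.array(s["tool_rot"]); d=R.T@(np.array(P)-s["position"])
    print("t",round(s["time_s"],2),"pos",np.round(s["position"],4),"yaw_y",np.degrees(np.arctan2(R[1,1],R[0,1])).round(2),"tool delta/100mm",np.round(d*10,3))
E
python3 - <<'E'
from h import *
np.set_printoptions(precision=4,suppress=True)
to([0.45,-.2,.30]); to([.581,.331,.30])
p,d,c=shot("scene"); h=cv2.cvtColor(p,cv2.COLOR_BGR2HSV)
for nm,m in(("green",(h[...,0]>50)&(h[...,0]<80)&(h[...,1]>120)),("orange",(h[...,0]>4)&(h[...,0]<20)&(h[...,1]>150)&(h[...,2]>120))):
    m[:150]=0;m[215:]=0;m[:,:235]=0;m[:,285:]=0
    ys,xs=np.nonzero(m);P=np.array([w(c,(x,y),d[y,x]) for x,y in zip(xs,ys)])
    print(nm,len(xs),xs.min(),xs.max(),ys.min(),ys.max(),"med",np.median(P,0),"pct",np.percentile(P,[5,25,50,75,95],axis=0)[:,2])
    u=(xs.mean(),ys.mean());print(u, w(c,u,np.median(d[ys,xs])))
E
```

```text
t 2.15 pos [ 0.1402 -0.5318  0.2916] yaw_y -11.7 tool delta/100mm [ 3.877  2.361 -0.083]
t 2.15 pos [ 0.1402 -0.5318  0.2916] yaw_y -11.7 tool delta/100mm [ 9.342  2.567 -0.083]
green 53 251 259 183 191 med [0.5827 0.0111 0.1217] pct [0.1122 0.1157 0.1217 0.128  0.1337]
(np.float64(254.9811320754717), np.float64(186.9811320754717)) [0.5824 0.0112 0.1223]
orange 10 247 253 175 178 med [0.5761 0.029  0.1618] pct [0.0401 0.152  0.1618 0.1633 0.1645]
(np.float64(250.0), np.float64(176.4)) [0.5773 0.0278 0.1606]
```

Emit:
step_arm(
  fingers=[-1,-1,-1,-1,-1,-1,-1,-1],
  travel=[
    [0.485,0.295,0],
    [0.485,0.295,0],
    [0.485,0.295,0],
    [0.485,0.295,0],
    [0.485,0.295,0],
    [0.485,0.295,0],
    [0.485,0.295,0],
    [0.485,0.295,0],
  ],
  twist=[0,0,0,0,0,0,0,0],
)

```text
time_s: 3.2
position: [0.4531, -0.2001, 0.2913]
tool_rot: [[0.212, 0.977, 0.0], [0.977, -0.212, -0.0], [-0.0, 0.0, -1.0]]
ft_force: [0.6, -1.1, -0.7]
grip_width: 0.0854
gripper_force: 0.0
```

Emit:
step_arm(
  fingers=[-1,-1,-1,-1,-1,-1,-1,-1,-1,-1],
  travel=[
    [0.5,0.02,0],
    [0.5,0.02,0],
    [0.5,0.02,0],
    [0.5,0.02,0],
    [0.5,0.02,0],
    [0.5,0.02,0],
    [0.5,0.02,0],
    [0.5,0.02,0],
    [0.5,0.02,0],
    [0.5,0.02,0],
  ],
  twist=[0,0,0,0,0,0,0,0,0,0],
)

```text
time_s: 4.45
position: [0.5761, 0.2849, 0.2911]
tool_rot: [[0.212, 0.977, -0.0], [0.977, -0.212, -0.0], [-0.0, -0.0, -1.0]]
ft_force: [0.5, -0.2, 0.4]
grip_width: 0.0852
gripper_force: 0.0
```

Run:
```python
from h import *
np.set_printoptions(precision=4,suppress=True)
to([.581,.331,.30])
p,d,c=shot("wrist"); cv2.imwrite("pics/w1.png",p)
h=cv2.cvtColor(p,cv2.COLOR_BGR2HSV);m=((h[...,0]<8)|(h[...,0]>172))&(h[...,1]>150)&(h[...,2]>80)
n,l,st,ce=cv2.connectedComponentsWithStats(m.astype(np.uint8))
for i in range(1,n):
    if st[i,4]>60: print(st[i],ce[i],dep(d,ce[i]),w(c,ce[i],dep(d,ce[i])))
p,d,c=shot("scene"); cv2.imwrite("pics/s1.png",p)
```

```text
t 4.45 pos [0.5761 0.2849 0.2911] yaw_y -12.22 tool delta/100mm [ 0.461 -0.05  -0.089]
[500  78  12  40 329] [506.2401  98.003 ] 0.29929864406585693 [0.8344 0.3038 0.1204]
[238 120  24  26 480] [249.8562 132.5687] 0.22283683717250824 [0.5837 0.3308 0.2081]
```

View pics/w1.png

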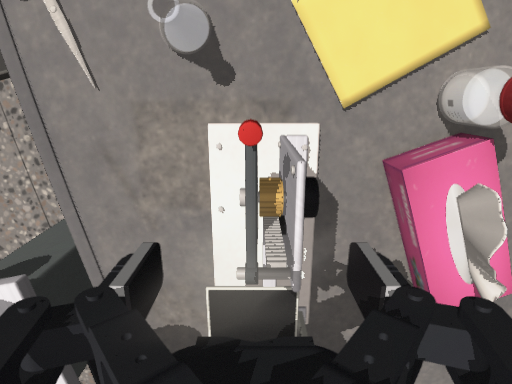

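Emit:
step_arm(
  fingers=[0,0,0,0,0,0,0],
  travel=[
    [0.465,-0.03,0],
    [0,0,0.3],
    [0,0,0.3],
    [0,0,0.3],
    [0,0,0.21],
    [0,0,0],
    [0,0,0],
  ],
  twist=[0,0,0,0,0,0,0],
)

```text
time_s: 5.42
position: [0.5832, 0.3292, 0.1815]
tool_rot: [[0.21, 0.978, 0.002], [0.978, -0.21, 0.001], [0.001, 0.001, -1.0]]
ft_force: [-0.5, 0.6, 1.3]
grip_width: 0.0427
gripper_force: 0.0
```

Emit:
step_arm(
  fingers=[1,1,1,1,1],
  travel=[
    [0,0,0],
    [0,0,0],
    [0,0,0],
    [0,0,0],
    [0,0,0],
  ],
  twist=[0,0,0,0,0],
  force=30,
)

```text
time_s: 6.05
position: [0.5826, 0.3295, 0.1813]
tool_rot: [[0.209, 0.978, 0.001], [0.978, -0.209, 0.001], [0.001, 0.001, -1.0]]
ft_force: [-2.8, -0.3, 6.4]
grip_width: 0.0169
gripper_force: 29.3
```

```bash
cat >> h.py <<'E'
O=np.array([.5518,.1991]);EX=np.array([.978,-.209]);EY=np.array([.209,.978])
def tray(show=True):
    p,d,c=shot("top"); out=[]
    for z in np.arange(.115,.03,-.002):   # self-consistent: sample mat points, compare with depth
        e=[]
        for a in np.linspace(-.035,.035,8):
            for b in np.linspace(-.035,.035,8):
                q=O+EX*a+EY*(-.105+b); u=np.round(proj(c,[*q,z])).astype(int); D=d[u[1],u[0]]
                if D>0 and p[u[1],u[0]].max()<90: e.append(w(c,u,D)[2])
        out.append((abs(np.median(e)-z) if e else 9,np.median(e) if e else 0,len(e)))
    b=min(out); s=monitor.observe()
    print("t",round(s["time_s"],2),"tray z",round(b[1],4),"n",b[2],"pos",np.round(s["position"],4),"F",np.round(s["ft_force"],1)); return b[1]
E
python3 - <<'E'
from h import *
s=monitor.observe();print(s["grip_width"],s["gripper_force"])
tray()
p,d,c=shot("top");cv2.imwrite("pics/t2.png",p)
p2,_,_=shot("scene");cv2.imwrite("pics/b2.png",np.hstack([cv2.resize(p[130:230,140:280],None,fx=2.8,fy=2.8),cv2.resize(p2[130:230,150:290],None,fx=2.8,fy=2.8)]))
E
```

```text
0.01690898743362821 29.292558431625366
t 6.1 tray z 0.116 n 62 pos [0.5826 0.3294 0.1813] F [-2.4 -0.9  5.1]
```

View pics/b2.png

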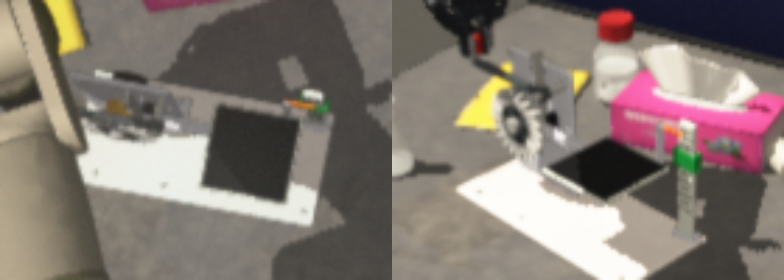

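Emit:
step_arm(
  fingers=[1,1,1,1,1,1],
  travel=[
    [-0.025,0,-0.105],
    [-0.03,0,-0.09],
    [-0.035,0,-0.09],
    [0,0,0],
    [0,0,0],
    [0,0,0],
  ],
  twist=[0,0,0,0,0,0],
)

```text
time_s: 6.95
position: [0.5807, 0.3203, 0.2085]
tool_rot: [[0.209, 0.978, -0.001], [0.978, -0.209, -0.001], [-0.001, -0.001, -1.0]]
ft_force: [-4.3, -1.0, -2.6]
grip_width: 0.0168
gripper_force: 29.6
```

Run:
```python
from h import *
print(monitor.observe()["grip_width"]);tray();tray()
```

```text
0.016802680259588327
t 7.0 tray z 0.112 n 64 pos [0.5807 0.3203 0.2085] F [-4.  -1.3 -2.5]
t 7.05 tray z 0.1112 n 62 pos [0.5807 0.3203 0.2086] F [-4.1 -2.2 -2.3]
```

Emit:
step_arm(
  fingers=[1,1,1,1,1,1,1,1,1,1],
  travel=[
    [0,0,0],
    [0,0,0],
    [0,0,0],
    [0,0,0],
    [0,0,0],
    [0,0,0],
    [0,0,0],
    [0,0,0],
    [0,0,0],
    [0,0,0],
  ],
  twist=[0,0,0,0,0,0,0,0,0,0],
)

```text
time_s: 8.3
position: [0.5807, 0.3203, 0.2086]
tool_rot: [[0.209, 0.978, -0.001], [0.978, -0.209, -0.001], [-0.001, -0.001, -1.0]]
ft_force: [-4.1, -3.2, -2.1]
grip_width: 0.0171
gripper_force: 29.6
```

```bash
cat >> h.py <<'E'
def rel():
    p,d,c=shot("scene"); h=cv2.cvtColor(p,cv2.COLOR_BGR2HSV); o=[]
    for m in((h[...,0]>50)&(h[...,0]<80)&(h[...,1]>120),(h[...,0]>4)&(h[...,0]<20)&(h[...,1]>150)&(h[...,2]>120)):
        m[:150]=0;m[225:]=0;m[:,:240]=0;m[:,270:]=0
        ys,xs=np.nonzero(m)
        if len(xs)==0: print("none"); return
        u=(xs.mean(),ys.mean());o+=[len(xs),np.round(u,1),w(c,u,np.median(d[ys,xs])).round(4)]
    print("clip",o[:3],"ptr",o[3:])
E
python3 - <<'E'
from h import *
tray();rel();tray()
E
```

```text
t 8.35 tray z 0.1005 n 64 pos [0.5807 0.3203 0.2086] F [-4.3 -2.6 -2.7]
clip [49, array([255.1, 187.1]), array([0.5827, 0.0107, 0.1217])] ptr [9, array([250.9, 181. ]), array([0.5796, 0.0256, 0.1425])]
t 8.45 tray z 0.0989 n 63 pos [0.5807 0.3203 0.2086] F [-4.3 -2.8 -2. ]
```

Emit:
step_arm(
  fingers=[1,1,1,1,1,1,1,1,1],
  travel=[
    [0,0,0],
    [0,0,0],
    [0,0,0],
    [0,0,0],
    [0,0,0],
    [0,0,0],
    [0,0,0],
    [0,0,0],
    [0,0,0],
  ],
  twist=[0,0,0,0,0,0,0,0,0],
)

```text
time_s: 9.57
position: [0.5807, 0.3203, 0.2086]
tool_rot: [[0.209, 0.978, -0.001], [0.978, -0.209, -0.001], [-0.001, -0.001, -1.0]]
ft_force: [-3.9, -2.5, -2.0]
grip_width: 0.0169
gripper_force: 29.6
```

Run:
```python
from h import *
tray();rel();tray()
```

```text
t 9.62 tray z 0.0893 n 64 pos [0.5807 0.3203 0.2086] F [-4.6 -1.9 -3.3]
clip [41, array([255.7, 187.6]), array([0.582 , 0.0082, 0.121 ])] ptr [8, array([250.5, 183.6]), array([0.5789, 0.0267, 0.1323])]
t 9.72 tray z 0.0892 n 64 pos [0.5807 0.3203 0.2086] F [-5.  -2.3 -2.5]
```

Emit:
step_arm(
  fingers=[1,1,1,1,1,1,1,1,1],
  travel=[
    [0,0,0],
    [0,0,0],
    [0,0,0],
    [0,0,0],
    [0.035,0,0.09],
    [0.03,0,0.09],
    [0.02,0,0.08],
    [0,0,0],
    [0,0,0],
  ],
  twist=[0,0,0,0,0,0,0,0,0],
)

```text
time_s: 10.85
position: [0.5827, 0.3294, 0.1831]
tool_rot: [[0.208, 0.978, 0.001], [0.978, -0.208, 0.001], [0.001, 0.001, -1.0]]
ft_force: [-3.6, 2.3, 1.7]
grip_width: 0.0171
gripper_force: 30.1
```

Run:
```python
from h import *
tray();rel();tray()
```

```text
t 10.9 tray z 0.0794 n 64 pos [0.5827 0.3294 0.183 ] F [-3.7  3.3  1.5]
clip [41, array([256. , 187.2]), array([0.582 , 0.0072, 0.1228])] ptr [14, array([250.5, 186.3]), array([0.5803, 0.0275, 0.121 ])]
t 11.0 tray z 0.0788 n 64 pos [0.5827 0.3294 0.1831] F [-4.4  3.1  1.2]
```

Emit:
step_arm(
  fingers=[0,0,0,0,0,0,0,0,0,0],
  travel=[
    [0,0,0],
    [0,0,0],
    [0,0,0],
    [0,0,0],
    [0,0,-0.2],
    [0,0,-0.3],
    [0,0,-0.3],
    [0,0,-0.3],
    [0,0,0],
    [0,0,0],
  ],
  twist=[0,0,0,0,0,0,0,0,0,0],
)

```text
time_s: 12.25
position: [0.5824, 0.3287, 0.2916]
tool_rot: [[0.209, 0.978, -0.002], [0.978, -0.209, -0.001], [-0.001, -0.002, -1.0]]
ft_force: [0.1, 0.7, -1.5]
grip_width: 0.0428
gripper_force: 0.0
```

Run:
```python
from h import *
np.set_printoptions(precision=4,suppress=True)
tray();rel();tray();rel()
p,d,c=shot("wrist");h=cv2.cvtColor(p,cv2.COLOR_BGR2HSV);m=((h[...,0]<8)|(h[...,0]>172))&(h[...,1]>150)&(h[...,2]>80)
n,l,st,ce=cv2.connectedComponentsWithStats(m.astype(np.uint8))
for i in range(1,n):
    if st[i,4]>200: print(st[i],ce[i],w(c,ce[i],dep(d,ce[i])))
p,d,c=shot("scene");cv2.imwrite("pics/s3.png",cv2.resize(p[130:230,150:290],None,fx=5,fy=5,interpolation=cv2.INTER_CUBIC))
```

```text
t 12.3 tray z 0.0777 n 64 pos [0.5823 0.3287 0.2912] F [ 0.2 -0.5 -1.2]
clip [36, array([256. , 187.1]), array([0.5818, 0.007 , 0.1235])] ptr [12, array([250.4, 186.4]), array([0.5766, 0.0255, 0.123 ])]
t 12.4 tray z 0.0787 n 64 pos [0.5824 0.3287 0.2915] F [ 0.2 -0.6  0. ]
clip [36, array([256. , 187.1]), array([0.5824, 0.0074, 0.123 ])] ptr [12, array([250.4, 186.4]), array([0.5779, 0.0264, 0.122 ])]
[494 120  18  42 513] [503.7797 141.1404] [0.8352 0.3065 0.1239]
[243 176  23  28 497] [254.0926 189.7324] [0.5839 0.333  0.2085]
```

View pics/s3.png

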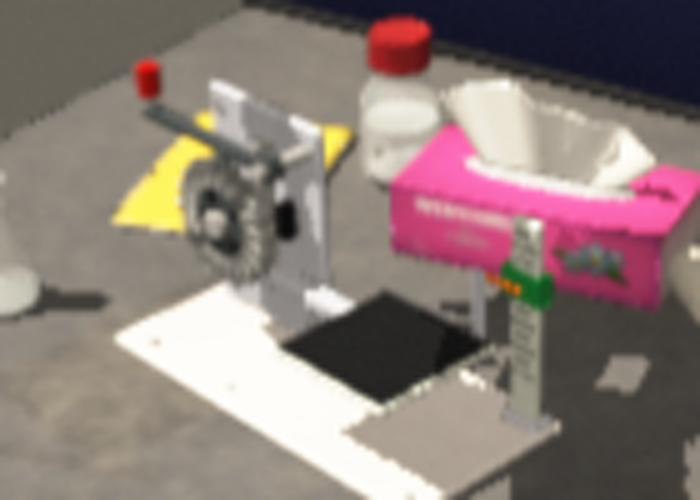

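The pointer sits on the green clip, with the pawl fully down (knob top at z 0.2085) and steady. Now the jar.

Emit:
step_arm(
  fingers=[0,-1,-1,-1,-1,-1,-1],
  travel=[
    [-0.51,0.023,0],
    [-0.51,0.023,0],
    [-0.51,0.023,0],
    [-0.51,0.023,0],
    [-0.51,0.023,0],
    [-0.51,0.023,0],
    [-0.51,0.023,0],
  ],
  twist=[0,0,0,0,0,0,0],
)

```text
time_s: 13.42
position: [0.5233, -0.0252, 0.2928]
tool_rot: [[0.209, 0.978, 0.0], [0.978, -0.209, -0.0], [-0.0, 0.0, -1.0]]
ft_force: [1.3, -0.1, -0.2]
grip_width: 0.0856
gripper_force: 0.0
```

Emit:
step_arm(
  fingers=[-1,-1,-1,-1,-1,-1,-1,-1],
  travel=[
    [-0.51,0.023,0],
    [-0.51,0.023,0],
    [-0.51,0.023,0],
    [-0.51,0.023,0],
    [-0.51,0.023,0],
    [-0.51,0.023,0],
    [-0.51,0.023,0],
    [0,0,0],
  ],
  twist=[0,0,0,0,0,0,0,0],
)

```text
time_s: 14.42
position: [0.464, -0.3792, 0.2916]
tool_rot: [[0.213, 0.977, -0.001], [0.977, -0.213, 0.001], [0.001, -0.001, -1.0]]
ft_force: [0.1, 0.4, 0.4]
grip_width: 0.0854
gripper_force: 0.0
```

Run:
```python
from h import *
np.set_printoptions(precision=4,suppress=True)
p,d,c=shot("wrist");cv2.imwrite("pics/w4.png",p)
for r in models.trace("wrist","jar"):
    m=r["mask"];ys,xs=np.nonzero(m)
    P=np.array([w(c,(x,y),d[y,x]) for x,y in zip(xs,ys) if d[y,x]>0]);t=P[P[:,2]>P[:,2].max()-.006]
    print(round(r["confidence"],2),r["point"],p[m].mean(0),"z",np.percentile(P[:,2],98),"top circ",cv2.minEnclosingCircle(t[:,:2].astype(np.float32)),len(t))
to([.47,-.346,.2916])
```

```text
0.91 [243.4, 55.9] [115.7803 100.7499 167.1689] z 0.06965919119971097 top circ ((0.47618821263313293, -0.2626771330833435), 0.02246425300836563) 1360
0.91 [185.6, 149.1] [155.5705 134.3397 199.4694] z 0.0695966930596966 top circ ((0.3781461715698242, -0.34879809617996216), 0.022215940058231354) 1026
0.87 [283.2, 205.7] [105.1656  90.7509 153.3287] z 0.0692701122033019 top circ ((0.4877862334251404, -0.45500054955482483), 0.02218196541070938) 915
0.86 [259.2, 135.2] [142.3071 148.3925 154.7559] z 0.06942222745252569 top circ ((0.47904708981513977, -0.3572427034378052), 0.022128548473119736) 1109
0.82 [136.1, 50.9] [135.1922 117.2114 174.552 ] z 0.06967135545360294 top circ ((0.3561186194419861, -0.2251531481742859), 0.022509915754199028) 1295
t 14.53 pos [ 0.4649 -0.3762  0.2925] yaw_y -12.08 tool delta/100mm [ 0.306 -0.014  0.009]
```

View pics/w4.png

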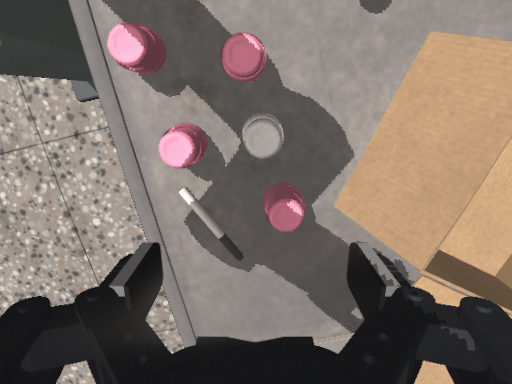

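Run:
```python
from h import *
np.set_printoptions(precision=4,suppress=True)
for n in("wrist","top"):
  p,d,c=shot(n)
  for r in models.trace(n,"jar"):
    m=r["mask"];ys,xs=np.nonzero(m)
    if r["confidence"]<.4 : continue
    P=np.array([w(c,(x,y),d[y,x]) for x,y in zip(xs,ys) if d[y,x]>0])
    if len(P)<20: continue
    t=P[abs(P[:,2]-.069)<.004]
    if len(t)<9: continue
    print(n,round(r["confidence"],2),r["point"],p[m].mean(0).round(),cv2.minEnclosingCircle(t[:,:2].astype(np.float32)),t.mean(0),len(t))
to([.479,-.357,.2916])
```

```text
wrist 0.96 [183.1, 150.3] [152. 131. 195.] ((0.37825530767440796, -0.34828367829322815), 0.022198088467121124) [ 0.3787 -0.3481  0.0677] 1023
wrist 0.95 [259.2, 139.4] [142. 148. 154.] ((0.47901707887649536, -0.35733309388160706), 0.022214677184820175) [ 0.479  -0.3568  0.0675] 1090
wrist 0.85 [285.4, 208.9] [104.  90. 153.] ((0.48781469464302063, -0.45529258251190186), 0.022315995767712593) [ 0.4878 -0.4544  0.0675] 883
wrist 0.73 [136.4, 52.1] [136. 118. 176.] ((0.3564312160015106, -0.22504068911075592), 0.022654421627521515) [ 0.357  -0.2254  0.0679] 1307
wrist 0.56 [243.8, 58.1] [116. 101. 169.] ((0.47582072019577026, -0.2628431022167206), 0.022291915491223335) [ 0.476  -0.2628  0.0677] 1342
top 0.78 [330.7, 202.3] [ 89.  79. 134.] ((0.4730530381202698, -0.26020437479019165), 0.021377820521593094) [ 0.473  -0.2611  0.0685] 86
t 14.72 pos [ 0.4654 -0.3751  0.2932] yaw_y -11.97 tool delta/100mm [0.205 0.095 0.016]
```

Emit:
step_arm(
  fingers=[-1,-1,-1,-1,-1,-1,-1],
  travel=[
    [0.2,0.085,0],
    [0,0,0.44],
    [0,0,0.44],
    [0,0,0.44],
    [0,0,0.44],
    [0,0,0],
    [0,0,0],
  ],
  twist=[0,0,0,0,0,0,0],
)

```text
time_s: 15.6
position: [0.4786, -0.3584, 0.1188]
tool_rot: [[0.208, 0.978, 0.002], [0.978, -0.208, -0.002], [-0.002, 0.002, -1.0]]
ft_force: [-0.4, -0.3, 0.6]
grip_width: 0.0856
gripper_force: 0.0
```

Run:
```python
from h import *
np.set_printoptions(precision=4,suppress=True)
p,d,c=shot("wrist")
for r in models.trace("wrist","jar")[:4]:
    m=r["mask"];ys,xs=np.nonzero(m);P=np.array([w(c,(x,y),d[y,x]) for x,y in zip(xs,ys) if d[y,x]>0]);t=P[abs(P[:,2]-.069)<.004]
    if len(t)>9:print(round(r["confidence"],2),p[m].mean(0).round(),cv2.minEnclosingCircle(t[:,:2].astype(np.float32)),len(t))
to([.478,-.357,.031])
```

```text
0.98 [160. 142. 197.] ((0.3785279393196106, -0.34845060110092163), 0.022213885560631752) 2973
0.85 [127. 110. 187.] ((0.4762415289878845, -0.2632717788219452), 0.02235645055770874) 4719
0.85 [121. 106. 157.] ((0.357919842004776, -0.22579245269298553), 0.022144269198179245) 2416
0.84 [101.  88. 147.] ((0.4879523515701294, -0.4537855088710785), 0.021605532616376877) 1663
t 15.7 pos [ 0.4785 -0.3588  0.1191] yaw_y -12.03 tool delta/100mm [ 0.018 -0.011  0.881]
```

Emit:
step_arm(
  fingers=[-1,-1,-1,-1,-1],
  travel=[
    [0.02,0,0.3],
    [0,0,0.3],
    [0,0,0.2],
    [0,0,0.12],
    [0,0,0],
  ],
  twist=[0,0,0,0,0],
)

```text
time_s: 16.32
position: [0.4781, -0.3566, 0.0252]
tool_rot: [[0.209, 0.978, 0.0], [0.978, -0.209, -0.0], [-0.0, 0.0, -1.0]]
ft_force: [0.0, -0.1, -0.8]
grip_width: 0.0855
gripper_force: 0.0
```

Emit:
step_arm(
  fingers=[1,1,1,1,1,1],
  travel=[
    [0,0,0],
    [0,0,0],
    [0,0,0],
    [0,0,0],
    [0,0,0],
    [0,0,0],
  ],
  twist=[0,0,0,0,0,0],
  force=30,
)

```text
time_s: 17.08
position: [0.4783, -0.3568, 0.026]
tool_rot: [[0.209, 0.978, 0.001], [0.978, -0.209, -0.001], [-0.001, 0.001, -1.0]]
ft_force: [-1.4, 1.3, 6.0]
grip_width: 0.0508
gripper_force: 31.2
```

Emit:
step_arm(
  fingers=[1,1,1,1,1,1,1],
  travel=[
    [0,0,-0.2],
    [0,0,-0.4],
    [0,0,-0.45],
    [0,0,-0.45],
    [0,0,-0.45],
    [0,0,-0.3],
    [0,0,0],
  ],
  twist=[0,0,0,0,0,0,0],
)

```text
time_s: 17.95
position: [0.4784, -0.3568, 0.2521]
tool_rot: [[0.209, 0.978, 0.003], [0.978, -0.209, -0.004], [-0.003, 0.004, -1.0]]
ft_force: [-0.1, -0.1, -2.2]
grip_width: 0.0507
gripper_force: 32.1
```

Emit:
step_arm(
  fingers=[1,1,1,1,1,1,1,1,1,1],
  travel=[
    [0.453,-0.042,0],
    [0.453,-0.042,0],
    [0.453,-0.042,0],
    [0.453,-0.042,0],
    [0.453,-0.042,0],
    [0.453,-0.042,0],
    [0.453,-0.042,0],
    [0.453,-0.042,0],
    [0.453,-0.042,0],
    [0.453,-0.042,0],
  ],
  twist=[0,0,0,0,0,0,0,0,0,0],
)

```text
time_s: 19.2
position: [0.5309, 0.0968, 0.2482]
tool_rot: [[0.209, 0.978, -0.003], [0.978, -0.209, 0.0], [-0.0, -0.003, -1.0]]
ft_force: [0.6, 0.1, -2.0]
grip_width: 0.0508
gripper_force: 32.1
```

Run:
```python
from h import *
p,d,c=shot("wrist");p2,_,_=shot("scene")
cv2.imwrite("pics/w5.png",np.hstack([p[:, :],cv2.resize(p2[100:244,150:258],(288,384))]))
rel();to([.532,.095,.105]);s=monitor.observe();print(s["grip_width"],s["gripper_force"])
```

```text
clip [35, array([255.9, 187. ]), array([0.5822, 0.0073, 0.1236])] ptr [12, array([250.4, 186.4]), array([0.5783, 0.0266, 0.1217])]
t 19.35 pos [0.5308 0.097  0.2482] yaw_y -11.87 tool delta/100mm [-0.016  0.02   1.432]
0.05060569416838526 32.084681523410836
```

View pics/w5.png

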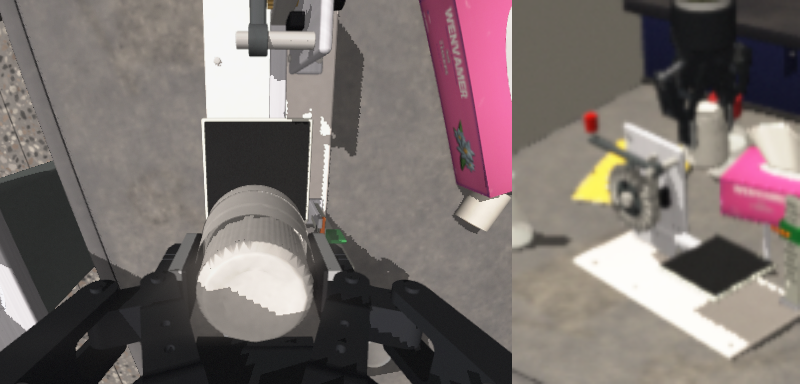

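Emit:
step_arm(
  fingers=[1,1,1,1,1,1,1,1],
  travel=[
    [0,0.01,0.4],
    [0,0,0.4],
    [0,0,0.3],
    [0,0,0.15],
    [0,0,0.1],
    [0,0,0.05],
    [0,0,0.02],
    [0,0,0],
  ],
  twist=[0,0,0,0,0,0,0,0],
)

```text
time_s: 20.35
position: [0.5326, 0.0951, 0.1081]
tool_rot: [[0.209, 0.978, 0.001], [0.978, -0.209, -0.0], [0.0, 0.001, -1.0]]
ft_force: [-0.5, 0.4, -0.6]
grip_width: 0.0508
gripper_force: 32.1
```

Run:
```python
from h import *
rel();to([.532,.095,.104]);s=monitor.observe();print(s["grip_width"],s["ft_force"])
```

```text
clip [35, array([255.9, 187. ]), array([0.5823, 0.0074, 0.1235])] ptr [12, array([250.4, 186.4]), array([0.5762, 0.0253, 0.1232])]
t 20.4 pos [0.5326 0.0951 0.1082] yaw_y -12.04 tool delta/100mm [-0.003 -0.006  0.042]
0.05058933591415183 [ 0.13168468  0.3079282  -1.82190294]
```

Emit:
step_arm(
  fingers=[1,1,1],
  travel=[
    [0,0,0.03],
    [0,0,0],
    [0,0,0],
  ],
  twist=[0,0,0],
)

```text
time_s: 20.78
position: [0.5325, 0.0951, 0.1049]
tool_rot: [[0.209, 0.978, 0.0], [0.978, -0.209, -0.0], [0.0, 0.0, -1.0]]
ft_force: [0.3, 0.2, -1.4]
grip_width: 0.0508
gripper_force: 32.1
```

Emit:
step_arm(
  fingers=[1,1,1,1],
  travel=[
    [0,0,0.012],
    [0,0,0],
    [0,0,0.006],
    [0,0,0],
  ],
  twist=[0,0,0,0],
)

```text
time_s: 21.28
position: [0.5325, 0.0952, 0.1031]
tool_rot: [[0.209, 0.978, 0.0], [0.978, -0.209, 0.0], [0.0, 0.0, -1.0]]
ft_force: [-0.3, -0.3, 0.6]
grip_width: 0.0506
gripper_force: 32.2
```

Emit:
step_arm(
  fingers=[-0.6,-0.6,-0.6,-0.6,-0.6,-0.6,-0.6],
  travel=[
    [0,0,0],
    [0,0,0],
    [0,0,0],
    [0,0,0],
    [0,0,-0.1],
    [0,0,-0.2],
    [0,0,-0.3],
  ],
  twist=[0,0,0,0,0,0,0],
)

```text
time_s: 22.15
position: [0.5322, 0.0951, 0.1639]
tool_rot: [[0.209, 0.978, -0.001], [0.978, -0.209, 0.0], [-0.0, -0.001, -1.0]]
ft_force: [0.5, 0.4, -0.1]
grip_width: 0.068
gripper_force: 0.0
```

Emit:
step_arm(
  fingers=[-0.6,-0.6,-0.6,-0.6,-0.6],
  travel=[
    [0,0,-0.4],
    [0,0,-0.4],
    [0,0,-0.4],
    [0,0,0],
    [0,0,0],
  ],
  twist=[0,0,0,0,0],
)

```text
time_s: 22.78
position: [0.5321, 0.0951, 0.2827]
tool_rot: [[0.209, 0.978, -0.001], [0.978, -0.209, 0.0], [-0.0, -0.001, -1.0]]
ft_force: [-0.7, -0.4, -0.5]
grip_width: 0.0684
gripper_force: 0.0
```

Run:
```python
from h import *
p,d,c=shot("scene");rel();to([.532,.095,.104])
p2,_,_=shot("wrist")
cv2.imwrite("pics/s6.png",np.hstack([cv2.resize(p[110:240,140:290],None,fx=3,fy=3,interpolation=cv2.INTER_CUBIC),cv2.resize(p2,(340,390))]))
```

```text
clip [38, array([256. , 187.1]), array([0.582 , 0.007 , 0.1233])] ptr [11, array([249.4, 186. ]), array([0.5788, 0.0311, 0.1217])]
t 22.88 pos [0.532  0.0951 0.2821] yaw_y -12.05 tool delta/100mm [-1.000e-03  4.000e-03  1.781e+00]
```

View pics/s6.png

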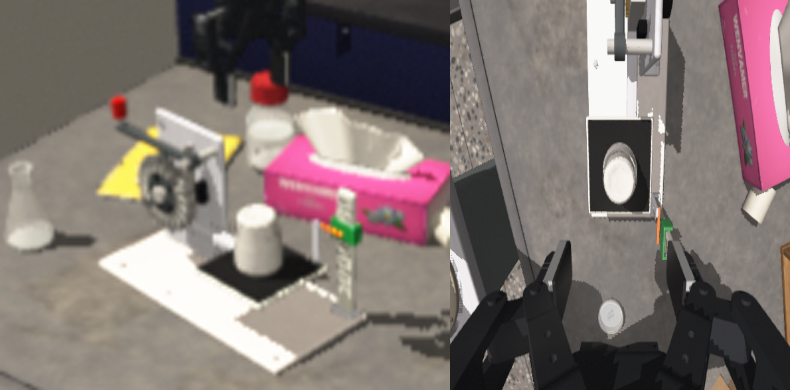

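The jar stands upright in the middle of the mat, and the pointer is still on the clip. The pawl is down and the gripper is clear, so I am handing it in.

```bash
python3 -c "
from rig import close_job
print(close_job())"
```

```text
the job is handed in; nothing more can be done
None
```

The job is handed in at about 23 s: the lift is locked with its pointer within about 2 mm of the green clip's middle, the white jar was then stood upright on the platform, and the beaker, flask and dish were not touched.

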